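# Wind the seed tumbler and hold its bayonet lid at run

### The job

Get the wind-up seed tumbler going: first wind its key clockwise until it is fully wound, then pick up the loose lid, drop its two lugs into the gaps of the pot's collar until it sits fully home, and twist it clockwise against its spring to the run mark, half way to the lock, never going on into the lock click. Finish while still gripping the lid and holding it twisted at the run mark, because it springs back if let go. Leave the other things on the table where they are.

Things in the scene. Friction and masses are not known exactly. Their poses are not given: they have to be found in the camera images.
- tumbler: Fixed grey machine. Plinth 150 x 270 mm, 18 mm high. On it a box, top 63 mm above the table, with the winding key, and 140 mm from the key, to the tumbler's +y, a round pot 114 mm across with an aluminium collar. Origin: on the table, 85 mm from the key's axis towards the pot.
- key_grip (a point): Centre of the steel winding key's upright wing, on its vertical turning axis, 96 mm above the table. The wing is a plate 46 mm long (this point's x, turning with the key), 10 mm thick (y), 32 mm high (80 to 112 mm above the table). The same either way round.
- key (a joint): How far the key is wound, rad, growing clockwise seen from above; fully wound at its stop, 2.6; starts at 0.2 to 0.6, so it takes more than one grasp. It stays where it is left and turns with 0.10 to 0.15 N m.
- mouth (a point): Seat of the lid: on the pot's vertical axis, 70 mm above the table, where the centre of the lid's underside rests when fully home. Axes are the tumbler's. Round it stands the fixed collar, bore 81 mm, top 13 mm above this point. Once its lugs are down through the gaps the lid can turn clockwise only, the lugs passing under the collar.
- gap (a point): Top middle of one of the two opposite entry gaps in the collar, 45 mm from the pot's axis on the mouth's +x side (the other on -x). Each gap is 22 mm wide and open out to 50 mm from the axis; the lugs have 4 mm play each side and 2 mm at the end.
- run_mark (a point): One of two opposite raised dark ribs on top of the collar, 49 mm from the pot's axis, 0.70 rad (40 degrees) clockwise of a gap. At run the lid's bar points along the line of the two ribs. The dark blocks outside the collar, 1.41 rad clockwise of the gaps, hold the lock latches.
- drive (a joint): How far the lid has turned the spring drive inside the collar, rad, growing clockwise seen from above; 0 at rest. It follows the lid after about 0.1 rad of free play. Run is 0.6; the lock starts to click at about 1.1. A spring pushes it and the lid back to 0 with 0.06 N m at 0 and 0.15 N m at 0.6.
- lid: Loose lid standing on its underside; origin at the underside's centre, z up. Aluminium disc 76 mm across, 20 mm thick, with two opposite lugs at its foot, 14 mm wide, 6 mm high, reaching 48 mm from the axis along the lid's +x and -x. On top a black grip bar, 50 mm long (x), 14 mm wide (y), 20 to 60 mm above the underside. About 0.14 kg. The same either way round.
- lid_grip (a point): Centre of the lid's grip bar, on the lid's axis 40 mm above its underside; axes are the lid's. When the lid is fully home this is 40 mm above the mouth point.
- magnifier: Bystander: the black magnifying glass with a grey handle; leave it where it is. Origin at the middle of its underside.
- seed_cup: Bystander: the small white cup; leave it where it is. Origin at the middle of its underside.
- dish: Bystander: the flat glass dish; leave it where it is. Origin at the middle of its underside.
- jar: Bystander: the amber jar with a steel cap; leave it where it is. Origin at the middle of its underside.
- brush: Bystander: the brush; leave it where it is. Origin at the middle of its underside.
- pencil: Bystander: the yellow pencil; leave it where it is. Origin at the middle of its underside.
Things that resemble listed ones, but are neither listed nor needed, are in the scene too. Leave any blue or pink look-alike of the lid alone.

How it is judged:
By the outcome, as a careful person would: the job done as asked, in the order asked, and still so for the second after the job is handed in, while the arm keeps its last pose, push and grip.
It also fails if it takes over 61 s, if anything falls off the work surface, if the arm or the gripper's body presses on something with over 40 N, if the wrist force passes 120 N, or if a joint passes its speed limit or range.

### The arm

A 7-joint arm with a two-finger parallel gripper is mounted at the origin on the work surface. World frame = base frame: x ahead of the robot, y to its left, z up, the work surface at z = 0. Lengths are in m, angles in rad, forces in N, time in s.
With the tool pointing down it reaches from about 0.425 to 0.875 m from the base axis. Payload 4.7 kg.
Tool frame: the origin (TCP) lies at the very end of the fingers, on their centre line; the grasp point (between the pads) lies 19 mm behind it; z points along the fingers, y is the direction in which the jaws open and shut (so a half turn about z gives the same grasp; the last joint's range is limited). The gripper opens to 87 mm and grips with 3 to 60 N. Pads are 19 mm wide; open, the fingers measure 117 mm over their backs; the gripper's body (75 mm by 190 mm) begins 51 mm behind the grasp point.
Start: joints at [-1.214, 0.321, -0.07, 1.45, 0.023, 1.371, -0.057], TCP at [0.219, 0.612, 0.223] pointing down, gripper open.
Joint ranges: [-2.86, 2.86], [-0.3, 2.09], [-1.38, 1.24], [0.06, 2.45], [-1.56, 4.7], [0.09, 2.05], [-2.69, 2.69]. Speed limits (rad/s): [2.57, 2.57, 3.14, 3.14, 3.14, 3.14, 3.14].

### API

Orientations are given as a rotation vector (axis times angle).
In Python, from bench import ctrl gives the robot as it stands. The module is installed in compiled form; this text tells all that it offers.
- The arm moves only by the tool move_arm, never from a script. Its arguments are lists of equal length, an entry for each row: "dp": the shift along the tool's x, y, z in units of 30 mm (1.0 is 30 mm), a list of three; "turn": the turn about the tool's z in units of 5 degrees (1.0 is 5 degrees); "jaw": the opening, from -1 (shut) to 1 (fully open). A call has 1 to 5 rows; each row is the pose to reach, as a shift and turn from the pose commanded when the call began, along the tool's axes at that moment; what a row does not reach only later rows make up. A row lasts 1/10 s, in which the tool goes at most 50 mm and 8.59 degrees, less where a joint would pass 70% of its speed; a pose out of reach is approached as far as the arm can. A call with a gripper value outside its range is refused whole. The fingers move at their own pace and stop on an object; "grip_force" is the grip in N (left out, the last holds). Time passes only in rows, so rows that repeat a pose let the fingers close. It gives the time, the measured TCP pose, the force and the opening at its end, in the units of the state.
- ctrl.get_state(): the state, without advancing time (a new reading comes with each control period).
- ctrl.get_image(name): name is "side" or "top"; returns the picture (420x560x3 uint8, red, green, blue); there is no depth.
- ctrl.camera_info(name): a dict with "intrinsics" (3x3 intrinsics, pixels), "extrinsics" (4x4, takes a point from world to camera coordinates). Camera axes: x right, y up, looking along -z (the intrinsics and any distortion apply to the point x, -y, -z); pixel columns grow to the right and rows downward; lengths in m; the calibration is good to about 2 mm. A picture is of the moment at which its call begins. camera_info takes no time and is no camera call.
- ctrl.close_job(): hands the job in, once; it reports no verdict.
Trained networks look in the newest picture that a camera, given by its name, has taken for a name from the list of things; names that differ only in an ending like _2 or _b are one class to them, and where a whole thing is asked for, a point or a joint stands for the part that bears it (a point fixed in the world has none). Each returns a list of dicts, best first, with "confidence" (0 to 1); they miss things now and then, are a little off and sometimes report something else, mostly with a low value. They report only what shows in the picture. A call takes as long as a camera call. They do not tell look-alikes from the thing itself.
- ctrl.look_for(camera, target): "rect" ([centre column, centre row, width, height] in pixels, round what is visible of it).
- ctrl.masks_of(camera, target): "region" (420x560 bool, what is visible of it) and "rect" ([centre column, centre row, width, height] in pixels, round what is visible of it).
The state is a dict: "time": time; "joint_positions": joint angles; "qd": joint speeds; "joint_torque": joint torques, N m; "position": TCP position; "tool_rot": TCP orientation; "ft_force": force on the tool from outside, world axes, zero at the start; "torque": the same for the moment, N m; "grip_width": opening from 0.0 (shut) to 1.0 (fully open).
Only numpy, scipy, OpenCV 4.12 (cv2) and the standard library are available. Lean on these libraries where they do the work, as an engineer would, in place of code of your own. Each camera call takes 0.05 s, during which the arm holds its last target. There are 200 camera calls.

## Working session

There is one attempt and no reset: what is moved stays moved. The work goes in short steps, Python scripts to look and compute and a tool call to move; the robot and the scene stay as the last step left them, time stands still between calls to the robot, and variables do not carry over. Pictures are saved under pics/ and viewed, about 8 in all and at most 12, crops included, and the job is handed in when it is done.

Besides the shell and the picture viewer there is one more tool, called after "Call:" by a JSON object that holds its "name" and its "arguments", one argument or row to a line. move_arm: Moves the arm, as the interface text tells. Its arguments: {"type":"object","properties":{"dp":{"type":"array","items":{"type":"array","items":{"type":"number"}}},"turn":{"type":"array","items":{"type":"number"}},"jaw":{"type":"array","items":{"type":"number"}},"grip_force":{"type":"number"}},"required":["dp","turn","jaw"]}

```bash
mkdir -p pics; cat > h.py <<'E'
import numpy as np, cv2
from bench import ctrl
from scipy.spatial.transform import Rotation as R
def cam(n):
    c=ctrl.camera_info(n); return np.array(c["intrinsics"]),np.array(c["extrinsics"]),c
def proj(n,P):
    K,E,_=cam(n); p=np.atleast_2d(P)@E[:3,:3].T+E[:3,3]; q=p*[1,-1,-1]
    u=q@K.T; return u[:,:2]/u[:,2:]
def back(n,uv,z):
    K,E,_=cam(n); uv=np.atleast_2d(uv)
    d=np.c_[uv,np.ones(len(uv))]@np.linalg.inv(K).T*[1,-1,-1]
    d=d@E[:3,:3]; o=-E[:3,:3].T@E[:3,3]
    return o+d*((z-o[2])/d[:,2])[:,None]
def save(n,f,crop=None,s=1):
    im=ctrl.get_image(n)
    if crop: a,b,c,d=crop; im=im[b:d,a:c]
    im=cv2.resize(im,None,fx=s,fy=s,interpolation=cv2.INTER_CUBIC)
    cv2.imwrite(f,im[:,:,::-1])
def st():
    s=ctrl.get_state(); r=R.from_rotvec(s["tool_rot"]).as_matrix()
    print("t",round(s["time"],2),"p",np.round(s["position"],4),"x",np.round(r[:,0],3),"z",np.round(r[:,2],3),"F",np.round(s["ft_force"],1),"M",np.round(s["torque"],2),"g",round(s["grip_width"],3),"q",np.round(s["joint_positions"],2))
    return s,r
E
python3 - <<'E'
from h import *
s,r=st()
for n in("top","side"):
    print(n,[(k,v) for k,v in cam(n)[2].items() if k!='extrinsics']); E=cam(n)[1]; print(-E[:3,:3].T@E[:3,3])
    save(n,f"pics/{n}0.png",s=1.4)
    for t in("tumbler","key","lid","lid_grip","key_grip","gap","run_mark"):
        try: print(n,t,[(np.round(d["rect"]).tolist(),round(d["confidence"],2)) for d in ctrl.look_for(n,t)][:5])
        except Exception as e: print(t,e)
E
```

```text
t 0.0 p [0.2183 0.6116 0.2214] x [-0.942  0.336 -0.   ] z [-0.001 -0.002 -1.   ] F [0.1 0.1 0.2] M [ 0.02 -0.01  0.01] g 0.998 q [-1.21  0.32 -0.07  1.45  0.02  1.37 -0.06]
top [('intrinsics', array([[396.16856549,   0.        , 276.88552395],
       [  0.        , 396.16856549, 211.91034182],
       [  0.        ,   0.        ,   1.        ]]))]
[ 0.39833241 -0.00718875  1.2458281 ]
top tumbler [([340.0, 227.0, 98.0, 69.0], 0.9)]
top key []
top lid [([132.0, 255.0, 32.0, 25.0], 0.82), ([213.0, 213.0, 27.0, 31.0], 0.79), ([162.0, 179.0, 31.0, 23.0], 0.75), ([340.0, 230.0, 91.0, 66.0], 0.47)]
top lid_grip [([131.0, 259.0, 28.0, 28.0], 0.95), ([161.0, 182.0, 28.0, 21.0], 0.94), ([214.0, 213.0, 27.0, 30.0], 0.68)]
top key_grip []
top gap []
top run_mark [([340.0, 228.0, 94.0, 64.0], 0.65)]
side [('intrinsics', array([[475.96334175,   0.        , 283.02351483],
       [  0.        , 475.96334175, 208.41628328],
       [  0.        ,   0.        ,   1.        ]]))]
[ 0.26138825 -0.96687053  1.02165582]
side tumbler [([300.0, 274.0, 62.0, 93.0], 0.77)]
side key [([304.0, 284.0, 24.0, 20.0], 0.76)]
side lid [([276.0, 182.0, 23.0, 20.0], 0.67), ([296.0, 147.0, 21.0, 22.0], 0.63), ([292.0, 222.0, 16.0, 18.0], 0.63)]
side lid_grip [([296.0, 147.0, 18.0, 22.0], 0.82), ([277.0, 181.0, 24.0, 24.0], 0.8)]
side key_grip [([302.0, 281.0, 23.0, 20.0], 0.51)]
side gap [([304.0, 274.0, 61.0, 102.0], 0.61)]
side run_mark [([299.0, 276.0, 65.0, 98.0], 0.95)]
```

View pics/top0.png

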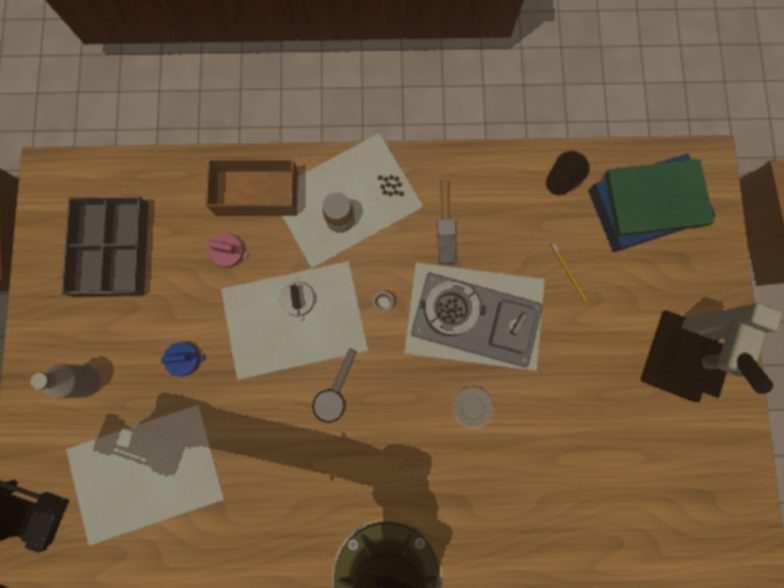

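View pics/side0.png

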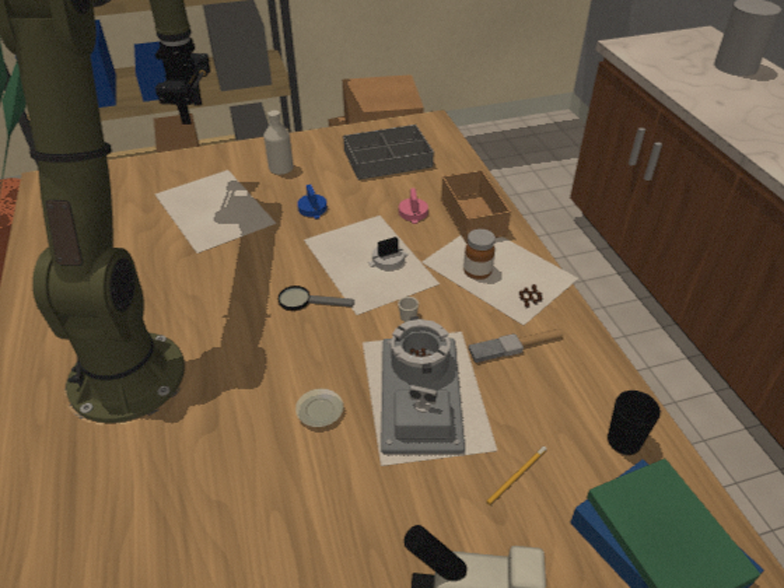

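Candidates for the lid (top, unscaled px): grey with a black bar at (213,213), pink at (162,179), blue at (130,256). By the description I choose (213,213), the aluminium disc with the black bar. The tumbler is at (340,228), pot left at about (323,219), key right at about (369,231). Next I check both in close crops.

```bash
python3 - <<'E'
from h import *
im=ctrl.get_image("top"); si=ctrl.get_image("side")
f=lambda i,a,b,c,d,w,h:cv2.resize(i[b:d,a:c],(w,h),interpolation=cv2.INTER_CUBIC)
A=f(im,290,185,400,265,495,360)
B=f(im,188,188,238,238,300,300)
C=f(si,255,165,345,330,270,495)[:,:]
D=np.zeros((600,800,3),np.uint8)
A=f(im,290,190,395,265,525,375); C=f(si,262,165,332,325,262,600)
D[:375,:525]=A; D[:600,530:792]=C; D[380:600,:220]=f(im,191,191,235,235,220,220)
D[380:600,230:450]=f(si,255,160,299,204,220,220)
cv2.imwrite("pics/c1.png",D[:,:,::-1])
for t in("lid","tumbler"):
  for d in ctrl.masks_of("top",t): 
    m=d["region"]; ys,xs=np.nonzero(m); print(t,round(d["confidence"],2),cv2.minAreaRect(np.c_[xs,ys].astype(np.float32)),xs.mean(),ys.mean())
E
```

```text
lid 0.91 ((128.50001525878906, 255.00003051757812), (24.748737335205078, 24.748737335205078), 45.0) 128.96844181459565 255.08481262327416
lid 0.88 ((211.2635040283203, 212.83106994628906), (23.017032623291016, 23.830766677856445), 35.53767776489258) 211.47357293868922 213.2706131078224
lid 0.62 ((160.91175842285156, 178.35293579101562), (24.5242977142334, 24.5242977142334), 59.03623962402344) 160.9197651663405 178.29745596868884
tumbler 0.64 ((340.176513671875, 227.7941436767578), (87.55535125732422, 48.99219512939453), 14.03624439239502) 340.23658243080627 227.6560770156438
```

View pics/c1.png

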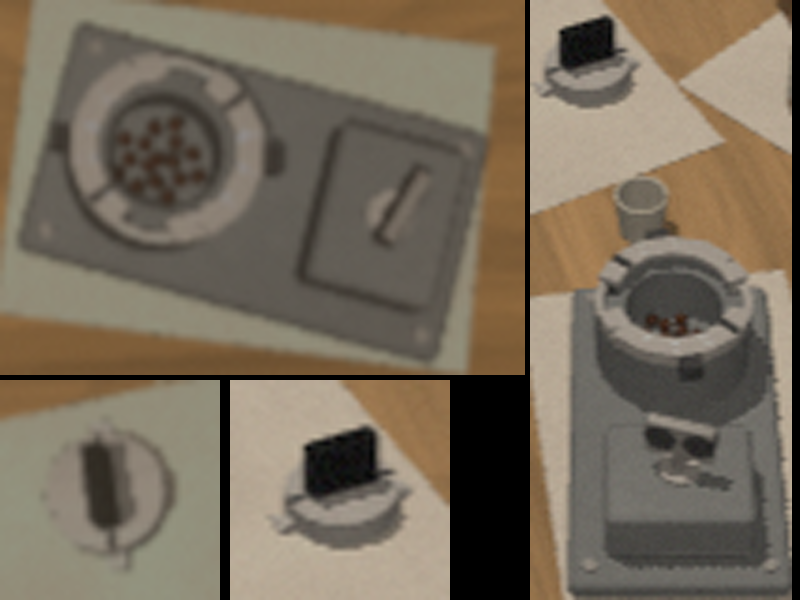

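Crop check: the lid is the aluminium disc with the black bar, with lug tips near top px (211.8,199.4) and (215.2,228.4). The key wing runs from about (374.8,224.4) to (366,238). The gaps are near (327,205.6) and (319,233.4), the ribs near (337.4,209.6) and (310.6,230).

```bash
python3 - <<'E'
from h import *
o=np.array([290,190]);a=lambda *p:np.array(p,float)/5+o-0.4
def rep(n,P,c=None):
    P=P[:,:2];m=P.mean(0);d=P[0]-P[1];print(n,np.round(m,4),"len",round(np.hypot(*d),4),"ang",round(np.degrees(np.arctan2(d[1],d[0])),1))
pl=back("top",a((78,22),(490,130),(437,360),(18,245)),.018)
rep("plinth diag1",pl[[0,2]]);rep("diag2",pl[[1,3]]);print(np.round(pl,3))
rep("plinth long a",pl[[0,1]]);rep("long b",pl[[3,2]])
rep("key",back("top",a((424,172),(380,240)),.112))
rep("gap",back("top",a((185,78),(145,217)),.080))
rep("rib",back("top",a((237,98),(103,200)),.084))
rep("blk",back("top",a((60,137),(275,157)),.07))
ring=back("top",a((66,150),(268,150)),.083);rep("ringh",ring)
ring=back("top",a((168,50),(168,246)),.083);rep("ringv",ring)
b=lambda *p:np.array(p,float)/5+191-.4
rep("lug",back("top",b((104,42),(121,187)),.004))
rep("bar",back("top",b((98,65),(104,147)),.06))
# side crop: 5x from (255,160), placed at (230,380)
c=lambda *p:(np.array(p,float)-[230,380])/5+[255,160]-.4
rep("bar side",back("side",c((305,463),(376,430)),.06))
rep("lug side",back("side",c((278,526),(408,490)),.004))
E
```

```text
plinth diag1 [ 0.5402 -0.2136] len 0.3048 ang 44.8
diag2 [ 0.5411 -0.2137] len 0.3053 ang -77.4
[[ 0.648 -0.106  0.018]
 [ 0.574 -0.363  0.018]
 [ 0.432 -0.321  0.018]
 [ 0.508 -0.065  0.018]]
plinth long a [ 0.6114 -0.2345] len 0.2668 ang 73.9
long b [ 0.4699 -0.1928] len 0.2672 ang 73.5
key [ 0.5178 -0.282 ] len 0.0476 ang -35.4
gap [ 0.5589 -0.1508] len 0.0872 ang -18.0
rib [ 0.5573 -0.1533] len 0.1011 ang -54.0
blk [ 0.5604 -0.1534] len 0.1293 ang 83.5
ringh [ 0.5568 -0.1515] len 0.1198 ang 88.9
ringv [ 0.5584 -0.1521] len 0.1173 ang -2.2
lug [0.594  0.1865] len 0.0939 ang 6.9
bar [0.5904 0.1847] len 0.0505 ang 4.5
bar side [0.5911 0.1818] len 0.0565 ang -160.3
lug side [0.5938 0.1862] len 0.0931 ang -173.7
```

```bash
cat >> h.py <<'E'
def plan(p,ang=None,show=True):
    """dp (30mm units) and turn (5deg units) from the measured pose to p with tool x along ang (mod 180)"""
    s,r=st() if show else (ctrl.get_state(),None)
    r=R.from_rotvec(s["tool_rot"]).as_matrix()
    dp=r.T@(np.array(p)-s["position"])/.03
    a=np.degrees(np.arctan2(r[1,0],r[0,0])); t=0
    if ang is not None: t=-((ang-a+90)%180-90)/5
    print("ang",round(a,1),"dp",np.round(dp,2),"turn",round(t,2))
E
python3 -c "
from h import *
plan([.5,.13,.22],144.6); plan([.518,-.284,.16],144.6,False)"
```

```text
t 1.0 p [0.2185 0.6122 0.2226] x [-0.942  0.336 -0.   ] z [ 0.  0. -1.] F [ 0.1 -0.2  0.6] M [-0.04 -0.04  0.02] g 0.999 q [-1.21  0.32 -0.07  1.45  0.02  1.37 -0.06]
ang 160.4 dp [-14.24 -11.98   0.09] turn 3.15
ang 160.4 dp [-19.44 -24.78   2.08] turn 3.15
```

Call:
{"name": "move_arm", "arguments": {
  "dp": [
    [-1.2,-1,0],
    [-2.4,-2,0],
    [-3.6,-3,0],
    [-4.8,-4,0],
    [-6,-5,0]
  ],
  "turn": [0.6,1.2,1.8,2.4,3.15],
  "jaw": [1,1,1,1,1]
}}

```text
time: 1.5
position: [0.3384, 0.4087, 0.2228]
tool_rot: [0.958, 2.992, 0.001]
ft_force: [0.9, 0.1, 1.3]
grip_width: 1.003
```

```bash
python3 -c "
from h import *
plan([.5,.13,.22],144.6); plan([.518,-.284,.16],144.6,False)"
```

```text
t 1.5 p [0.3384 0.4087 0.2228] x [-0.814  0.581  0.   ] z [ 0.     0.001 -1.   ] F [0.9 0.1 1.3] M [0.03 0.   0.03] g 1.003 q [-1.    0.07  0.08  1.75 -0.01  1.32  0.03]
ang 144.5 dp [-9.78 -4.43  0.09] turn -0.03
ang 144.5 dp [-18.29 -15.31   2.08] turn -0.03
```

Call:
{"name": "move_arm", "arguments": {
  "dp": [
    [-1.5,-0.7,0],
    [-3,-1.4,0],
    [-4.5,-2.1,0],
    [-6,-2.8,0],
    [-7.5,-3.5,0]
  ],
  "turn": [0,0,0,0,0],
  "jaw": [1,1,1,1,1]
}}

```text
time: 2.0
position: [0.461, 0.1927, 0.223]
tool_rot: [0.954, 2.992, 0.002]
ft_force: [1.5, 0.9, 0.8]
grip_width: 1.0
```

```bash
python3 -c "
from h import *
plan([.518,-.284,.16],144.6)"
```

```text
t 2.0 p [0.461  0.1927 0.223 ] x [-0.815  0.579 -0.   ] z [ 0.001  0.001 -1.   ] F [1.5 0.9 0.8] M [-0.01 -0.08  0.01] g 1.0 q [-0.76 -0.01  0.31  1.83  0.    1.32  0.5 ]
ang 144.6 dp [-10.75 -11.86   2.09] turn 0.0
```

Call:
{"name": "move_arm", "arguments": {
  "dp": [
    [-1.1,-1.2,0],
    [-2.2,-2.4,0],
    [-3.3,-3.6,0],
    [-4.4,-4.8,0],
    [-5.5,-6,0]
  ],
  "turn": [0,0,0,0,0],
  "jaw": [1,1,1,1,1]
}}

```text
time: 2.5
position: [0.4905, -0.0498, 0.223]
tool_rot: [0.954, 2.992, 0.002]
ft_force: [0.8, -0.2, 0.6]
grip_width: 0.993
```

Call:
{"name": "move_arm", "arguments": {
  "dp": [
    [-1.1,-1.2,0],
    [-2.2,-2.4,0],
    [-3.3,-3.6,0],
    [-4.4,-4.8,0],
    [-5.2,-5.8,0]
  ],
  "turn": [0,0,0,0,0],
  "jaw": [1,1,1,1,1]
}}

```text
time: 3.0
position: [0.5169, -0.283, 0.223]
tool_rot: [0.956, 2.991, -0.001]
ft_force: [0.3, 0.1, 0.5]
grip_width: 1.003
```

Call:
{"name": "move_arm", "arguments": {
  "dp": [
    [0,0,0.7],
    [0,0,1.4],
    [0,0,2],
    [0,0,2],
    [0,0,2]
  ],
  "turn": [0,0,0,0,0],
  "jaw": [1,1,1,1,1]
}}

```text
time: 3.5
position: [0.517, -0.28, 0.1629]
tool_rot: [0.955, 2.993, -0.0]
ft_force: [0.8, 0.3, 0.1]
grip_width: 0.997
```

```bash
python3 - <<'E'
from h import *
plan([.518,-.284,.077],144.6)
save("top","pics/k1.png",(320,180,420,280),6)
save("side","pics/k1s.png")
print(ctrl.look_for("side","key_grip")[:2], proj("side",[.518,-.284,.096]))
E
```

```text
t 3.5 p [ 0.517  -0.28    0.1629] x [-0.815  0.579 -0.   ] z [-0. -0. -1.] F [0.8 0.3 0.1] M [-0.06  0.03 -0.03] g 0.997 q [-0.21  0.28  0.78  1.71 -0.21  1.23  1.57]
ang 144.6 dp [-0.1  -0.09  2.86] turn 0.0
[{'rect': [303.2, 282.0, 17.0, 12.4], 'confidence': 0.53}] [[301.80069146 281.38638444]]
```

Call:
{"name": "move_arm", "arguments": {
  "dp": [
    [0,0,0.8],
    [0,0,1.6],
    [0,0,2.4],
    [0,0,2.85],
    [0,0,2.85]
  ],
  "turn": [0,0,0,0,0],
  "jaw": [0.3,0,-0.3,-0.5,-0.5],
  "grip_force": 10
}}

```text
time: 4.15
position: [0.5161, -0.2794, 0.0759]
tool_rot: [-0.954, -2.991, -0.0]
ft_force: [0.3, -0.1, -0.3]
grip_width: 0.631
```

```bash
python3 - <<'E'
from h import *
plan([.518,-.284,.077],144.6)
si=ctrl.get_image("side"); im=ctrl.get_image("top")
cv2.imwrite("pics/k2.png",np.hstack([cv2.resize(si[200:310,240:350],(550,550),interpolation=2),])[:,:,::-1])
E
```

```text
t 4.15 p [ 0.5161 -0.2794  0.0759] x [-0.815  0.579  0.002] z [-0.002  0.001 -1.   ] F [ 0.3 -0.1 -0.3] M [-0.04  0.01 -0.  ] g 0.631 q [-0.17  0.37  0.74  1.8  -0.28  1.08  1.63]
ang 144.6 dp [-0.14 -0.09 -0.04] turn 0.0
```

View pics/k2.png

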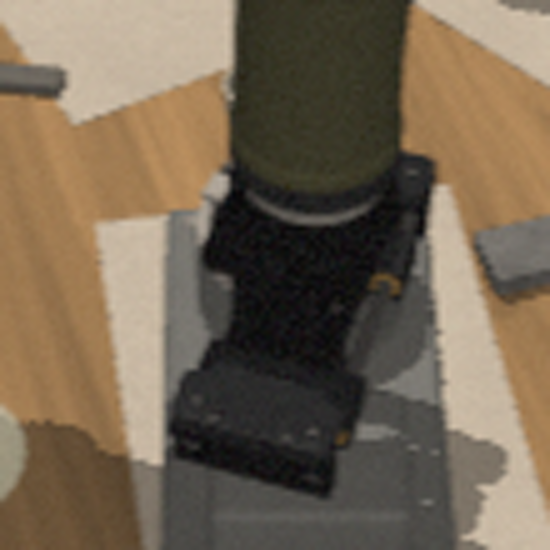

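Call:
{"name": "move_arm", "arguments": {
  "dp": [
    [-0.1,-0.1,0],
    [-0.1,-0.1,0],
    [-0.1,-0.1,0],
    [-0.1,-0.1,0],
    [-0.1,-0.1,0]
  ],
  "turn": [0,0,0,0,0],
  "jaw": [-0.5,-0.6,-0.7,-0.8,-1],
  "grip_force": 10
}}

```text
time: 4.75
position: [0.5182, -0.2836, 0.0773]
tool_rot: [0.954, 2.993, 0.002]
ft_force: [0.0, 0.2, 1.5]
grip_width: 0.117
```

Call:
{"name": "move_arm", "arguments": {
  "dp": [
    [0,0,0],
    [0,0,0],
    [0,0,0],
    [0,0,0]
  ],
  "turn": [0,0,0,0],
  "jaw": [-1,-1,-1,-1]
}}

```text
time: 5.15
position: [0.5181, -0.2837, 0.0773]
tool_rot: [0.954, 2.993, 0.001]
ft_force: [1.5, 2.7, 3.4]
grip_width: 0.12
```

```bash
python3 -c "
from h import *
plan([.518,-.284,.077],144.6)"
```

```text
t 5.15 p [ 0.5181 -0.2837  0.0773] x [-0.816  0.579 -0.   ] z [ 0.001  0.001 -1.   ] F [1.5 2.7 3.4] M [ 0.52 -0.26  0.06] g 0.12 q [-0.16  0.38  0.74  1.79 -0.29  1.08  1.64]
ang 144.6 dp [-0.   -0.01  0.01] turn 0.01
```

Call:
{"name": "move_arm", "arguments": {
  "dp": [
    [0,0,0],
    [0,0,0],
    [0,0,0],
    [0,0,0],
    [0,0,0]
  ],
  "turn": [0,1,2,3,4],
  "jaw": [-1,-1,-1,-1,-1],
  "grip_force": 25
}}

```text
time: 5.65
position: [0.5183, -0.2835, 0.0773]
tool_rot: [1.464, 2.779, 0.002]
ft_force: [1.4, 3.6, 2.6]
grip_width: 0.112
```

```bash
python3 -c "
from h import *
plan([.518,-.284,.077],144.6)"
```

```text
t 5.65 p [ 0.5183 -0.2835  0.0773] x [-0.566  0.825  0.   ] z [ 0.001  0.001 -1.   ] F [1.4 3.6 2.6] M [ 0.64 -0.39  0.11] g 0.112 q [-0.21  0.4   0.81  1.79 -0.32  1.09  1.32]
ang 124.4 dp [-0.01 -0.02  0.01] turn -4.03
```

Call:
{"name": "move_arm", "arguments": {
  "dp": [
    [0,0,0],
    [0,0,0],
    [0,0,0],
    [0,0,0],
    [0,0,0]
  ],
  "turn": [1.5,3,4.5,6,7.5],
  "jaw": [-1,-1,-1,-1,-1]
}}

```text
time: 6.15
position: [0.5188, -0.2833, 0.0773]
tool_rot: [2.281, 2.159, 0.003]
ft_force: [2.9, 2.1, 1.9]
grip_width: 0.115
```

Call:
{"name": "move_arm", "arguments": {
  "dp": [
    [0,0,0],
    [0,0,0],
    [0,0,0],
    [0,0,0],
    [0,0,0]
  ],
  "turn": [1.5,3,4.5,6,7.5],
  "jaw": [-1,-1,-1,-1,-1]
}}

```text
time: 6.65
position: [0.5192, -0.2835, 0.0773]
tool_rot: [2.854, 1.312, 0.004]
ft_force: [4.2, 1.7, 0.7]
grip_width: 0.113
```

```bash
python3 -c "
from h import *
plan([.518,-.284,.077],144.6)"
```

```text
t 6.65 p [ 0.5192 -0.2835  0.0773] x [0.651 0.759 0.002] z [ 0.003  0.    -1.   ] F [4.2 1.7 0.7] M [ 0.37 -0.77  0.09] g 0.113 q [-0.4   0.52  1.09  1.8  -0.5   1.14  0.15]
ang 49.4 dp [-0.04 -0.02  0.01] turn 16.95
```

Call:
{"name": "move_arm", "arguments": {
  "dp": [
    [0,0,0],
    [0,0,0]
  ],
  "turn": [1,2],
  "jaw": [-1,-1]
}}

```text
time: 6.85
position: [0.5193, -0.2836, 0.0773]
tool_rot: [2.956, 1.061, 0.004]
ft_force: [5.0, 2.2, 0.9]
grip_width: 0.112
```

```bash
python3 -c "
from h import *
plan([.518,-.284,.077],144.6)"
```

```text
t 6.85 p [ 0.5193 -0.2836  0.0773] x [0.772 0.636 0.002] z [ 0.003 -0.    -1.   ] F [5.  2.2 0.9] M [ 0.39 -0.79  0.1 ] g 0.112 q [-0.42  0.54  1.13  1.8  -0.53  1.15 -0.  ]
ang 39.5 dp [-0.04 -0.02  0.01] turn 14.97
```

Call:
{"name": "move_arm", "arguments": {
  "dp": [
    [0,0,0],
    [0,0,0],
    [0,0,0]
  ],
  "turn": [0.8,1.6,2.4],
  "jaw": [-1,-1,-1]
}}

```text
time: 7.15
position: [0.5194, -0.2838, 0.0773]
tool_rot: [3.05, 0.747, 0.004]
ft_force: [4.9, 1.0, 0.1]
grip_width: 0.113
```

```bash
python3 -c "
from h import *
plan([.518,-.284,.077],144.6)"
```

```text
t 7.15 p [ 0.5194 -0.2838  0.0773] x [0.887 0.462 0.002] z [ 0.003 -0.    -1.   ] F [4.9 1.  0.1] M [ 0.3  -0.82  0.13] g 0.113 q [-0.44  0.56  1.16  1.8  -0.56  1.16 -0.19]
ang 27.5 dp [-0.04 -0.01  0.01] turn 12.58
```

Call:
{"name": "move_arm", "arguments": {
  "dp": [
    [0,0,0],
    [0,0,0],
    [0,0,0]
  ],
  "turn": [0.7,1.4,2],
  "jaw": [-1,-1,-1]
}}

```text
time: 7.45
position: [0.5194, -0.2838, 0.0773]
tool_rot: [3.104, 0.479, 0.004]
ft_force: [5.2, 1.3, 1.2]
grip_width: 0.113
```

```bash
python3 -c "
from h import *
plan([.518,-.284,.077],144.6)"
```

```text
t 7.45 p [ 0.5194 -0.2838  0.0773] x [0.953 0.301 0.003] z [ 0.003 -0.001 -1.   ] F [5.2 1.3 1.2] M [ 0.23 -0.81  0.12] g 0.113 q [-0.45  0.57  1.18  1.8  -0.58  1.16 -0.35]
ang 17.5 dp [-0.05 -0.01  0.01] turn 10.59
```

Call:
{"name": "move_arm", "arguments": {
  "dp": [
    [0,0,0],
    [0,0,0],
    [0,0,0]
  ],
  "turn": [0.6,1.2,1.8],
  "jaw": [-1,-1,-1]
}}

```text
time: 7.75
position: [0.5194, -0.2839, 0.0773]
tool_rot: [3.132, 0.236, 0.004]
ft_force: [4.2, 2.0, 0.1]
grip_width: 0.123
```

```bash
python3 -c "
from h import *
plan([.518,-.284,.077],144.6)"
```

```text
t 7.75 p [ 0.5194 -0.2839  0.0773] x [0.989 0.15  0.002] z [ 0.003 -0.001 -1.   ] F [4.2 2.  0.1] M [ 0.15 -0.66  0.5 ] g 0.123 q [-0.46  0.58  1.19  1.8  -0.59  1.17 -0.5 ]
ang 8.6 dp [-0.05 -0.01  0.01] turn 8.8
```

Call:
{"name": "move_arm", "arguments": {
  "dp": [
    [0,0,0],
    [0,0,0]
  ],
  "turn": [0.3,0.3],
  "jaw": [-1,-1],
  "grip_force": 35
}}

```text
time: 7.95
position: [0.5194, -0.284, 0.0774]
tool_rot: [3.134, 0.198, 0.004]
ft_force: [5.2, 1.2, 0.3]
grip_width: 0.122
```

```bash
python3 -c "
from h import *
plan([.518,-.284,.077],144.6)"
```

```text
t 7.95 p [ 0.5194 -0.284   0.0774] x [0.992 0.126 0.002] z [ 0.002 -0.001 -1.   ] F [5.2 1.2 0.3] M [ 0.14 -0.98  0.77] g 0.122 q [-0.46  0.58  1.19  1.8  -0.59  1.17 -0.52]
ang 7.2 dp [-0.05 -0.    0.01] turn 8.53
```

Call:
{"name": "move_arm", "arguments": {
  "dp": [
    [0,0,0],
    [0,0,0],
    [0,0,0],
    [0,0,0],
    [0,0,0]
  ],
  "turn": [-0.5,-0.5,-0.5,-0.5,-0.5],
  "jaw": [-1,-0.5,0,0,0],
  "grip_force": 10
}}

```text
time: 8.45
position: [0.5169, -0.2845, 0.0768]
tool_rot: [-3.131, -0.261, 0.001]
ft_force: [0.4, -0.4, 0.4]
grip_width: 0.401
```

Call:
{"name": "move_arm", "arguments": {
  "dp": [
    [0,0,-0.8],
    [0,0,-2],
    [0,0,-3.2],
    [0,0,-4.4],
    [0,0,-4.5]
  ],
  "turn": [0,0,0,-1.7,-3.4],
  "jaw": [0,0,0,0.3,0.6]
}}

```text
time: 8.95
position: [0.5191, -0.2865, 0.2167]
tool_rot: [3.051, 0.729, 0.009]
ft_force: [-0.7, 0.3, -0.9]
grip_width: 0.602
```

```bash
python3 -c "
from h import *
plan([.50,-.05,.21],None)"
```

```text
t 8.95 p [ 0.5191 -0.2865  0.2167] x [0.892 0.452 0.004] z [ 0.006 -0.003 -1.   ] F [-0.7  0.3 -0.9] M [-0.06  0.11 -0.02] g 0.602 q [-0.48  0.36  1.17  1.65 -0.34  1.36 -0.36]
ang 26.9 dp [ 3.   -7.32  0.19] turn 0
```

Call:
{"name": "move_arm", "arguments": {
  "dp": [
    [0.6,-1.4,0],
    [1.2,-2.8,0],
    [1.8,-4.2,0],
    [2.4,-5.8,0],
    [3,-7.2,0]
  ],
  "turn": [-1.7,-3.4,-5.1,-6.8,-8.5],
  "jaw": [0.6,0.6,0.6,0.6,0.6]
}}

```text
time: 9.45
position: [0.5005, -0.0491, 0.212]
tool_rot: [-2.582, -1.788, -0.002]
ft_force: [1.3, -0.1, -0.1]
grip_width: 0.797
```

```bash
python3 - <<'E'
from h import *
plan([.56,.13,.18],None)
f=lambda i,a,b,c,d,w,h:cv2.resize(i[b:d,a:c],(w,h),interpolation=cv2.INTER_CUBIC)
im=ctrl.get_image("top"); si=ctrl.get_image("side")
D=np.zeros((600,800,3),np.uint8)
D[:300,:400]=f(im,330,200,410,260,400,300); D[300:,:400]=f(im,290,185,370,245,400,300); D[:300,400:700]=f(si,250,230,350,330,300,300)
D[300:,400:700]=f(im,188,188,238,238,300,300)
cv2.imwrite("pics/k3.png",D[:,:,::-1])
E
```

```text
t 9.45 p [ 0.5005 -0.0491  0.212 ] x [0.351 0.936 0.001] z [ 0.     0.001 -1.   ] F [ 1.3 -0.1 -0.1] M [-0.07  0.02 -0.01] g 0.797 q [-0.99 -0.03  1.04  1.85  0.02  1.3  -0.32]
ang 69.4 dp [ 6.29 -0.24  1.07] turn 0
```

View pics/k3.png

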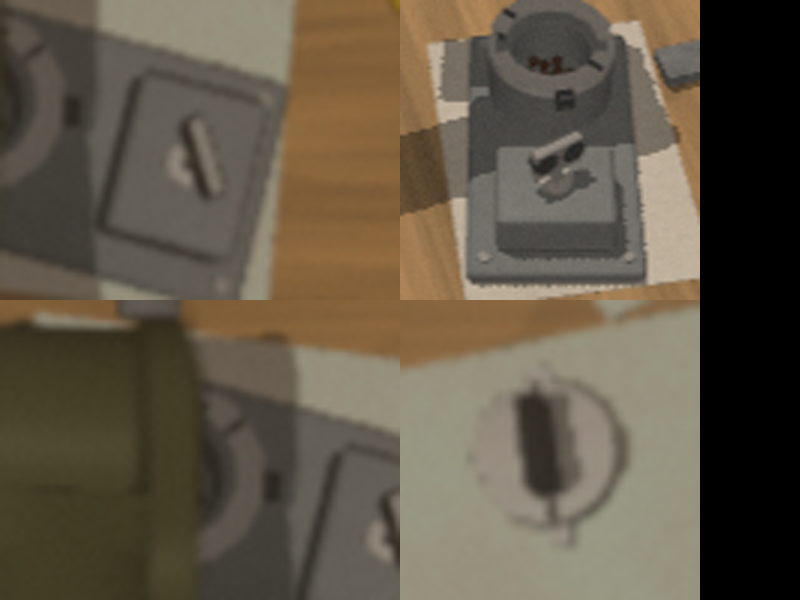

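```bash
python3 - <<'E'
from h import *
def rep(n,P):
    P=P[:,:2];m=P.mean(0);d=P[0]-P[1];print(n,np.round(m,4),"len",round(np.hypot(*d),4),"ang",round(np.degrees(np.arctan2(d[1],d[0])),1))
rep("top",back("top",np.array([[192,120],[214,195.]])/5+[330,200]-.4,.112))
rep("side",back("side",np.array([[131,160],[183,134.]])/3+[250,230]-.33,.112))
rep("lug",back("top",(np.array([[543,368],[572,540.]])-[400,300])/6+188-.4,.004))
rep("bar",back("top",(np.array([[533,395],[547,493.]])-[400,300])/6+188-.4,.06))
rep("disc",back("top",(np.array([[468,452],[618,452.]])-[400,300])/6+188-.4,.02))
im=ctrl.get_image("top")
g=im.astype(int).sum(2)
for n,box,z in(("bar",(205,200,222,224),.06),):
    a,b,c,d=box; m=(g[b:d,a:c]<190).astype(np.uint8)
    r=cv2.minAreaRect(np.argwhere(m)[:,::-1].astype(np.float32)); print(r,m.sum(), g[b:d,a:c].min())
    P=cv2.boxPoints(r)+[a,b]; print(np.round(back("top",P,z)[:,:2],4), np.round(back("top",P.mean(0),z)[0],4))
E
```

```text
top [ 0.5169 -0.2825] len 0.0448 ang 13.2
side [ 0.5169 -0.2881] len 0.0502 ang -165.1
lug [0.5947 0.1841] len 0.0936 ang 9.7
bar [0.591  0.1843] len 0.0508 ang 8.3
disc [0.5932 0.1892] len 0.0782 ang 88.9
((5.876924514770508, 11.515384674072266), (15.628376007080078, 5.085423946380615), 82.87498474121094) 82 129
[[0.6143 0.1952]
 [0.6159 0.1799]
 [0.5682 0.1738]
 [0.5666 0.189 ]] [0.5912 0.1845 0.06  ]
```

Call:
{"name": "move_arm", "arguments": {
  "dp": [
    [1.4,0,0],
    [2.8,0,0],
    [4.2,-0.1,0.3],
    [5.6,-0.2,0.7],
    [6.3,-0.2,1]
  ],
  "turn": [-1.7,-3.4,-5.1,-6.8,-8.5],
  "jaw": [0.6,0.6,0.6,0.6,0.6]
}}

```text
time: 10.1
position: [0.5638, 0.1307, 0.1807]
tool_rot: [-1.756, -2.605, 0.002]
ft_force: [-0.6, 0.0, 0.4]
grip_width: 0.802
```

```bash
python3 - <<'E'
from h import *
plan([.592,.185,.1],None)
E
```

```text
t 10.1 p [0.5638 0.1307 0.1807] x [-0.375  0.927 -0.001] z [-0.001 -0.001 -1.   ] F [-0.6  0.   0.4] M [-0.08  0.05  0.03] g 0.802 q [-1.02  0.26  0.88  1.72 -0.21  1.27  0.29]
ang 112.0 dp [1.33 1.55 2.69] turn 0
```

Call:
{"name": "move_arm", "arguments": {
  "dp": [
    [0.3,0.3,0],
    [0.6,0.6,0],
    [0.9,1,0],
    [1.2,1.4,0],
    [1.3,1.55,0]
  ],
  "turn": [-1.7,-3.4,-5.1,-6.8,-8.5],
  "jaw": [0.6,0.6,0.6,0.6,0.6]
}}

```text
time: 10.6
position: [0.5931, 0.1807, 0.1815]
tool_rot: [0.698, 3.063, -0.002]
ft_force: [-0.3, -0.3, 0.8]
grip_width: 0.802
```

Call:
{"name": "move_arm", "arguments": {
  "dp": [
    [0,0,0],
    [0,0,0.5],
    [0,0,1.2],
    [0,0,2],
    [0,0,2.7]
  ],
  "turn": [-1.7,-3.4,-5.1,-6.6,-6.6],
  "jaw": [0.2,0.2,0.2,0.2,0.2]
}}

```text
time: 11.1
position: [0.5926, 0.1787, 0.0998]
tool_rot: [0.193, -3.135, 0.002]
ft_force: [0.2, -0.6, 0.9]
grip_width: 0.607
```

```bash
python3 - <<'E'
from h import *
plan([.592,.185,.026],187.5)
E
```

```text
t 11.1 p [0.5926 0.1787 0.0998] x [-0.992 -0.123  0.   ] z [-0.    -0.001 -1.   ] F [ 0.2 -0.6  0.9] M [ 0.02  0.01 -0.04] g 0.607 q [-0.83  0.39  0.61  1.7  -0.24  1.13  1.54]
ang -173.0 dp [-0.01  0.21  2.46] turn -0.09
```

Call:
{"name": "move_arm", "arguments": {
  "dp": [
    [0,0.2,0.5],
    [0,0.2,1.2],
    [0,0.2,1.9],
    [0,0.2,2.45],
    [0,0.2,2.45]
  ],
  "turn": [-0.1,-0.1,-0.1,-0.1,-0.1],
  "jaw": [0.1,0,0,-0.1,-0.2],
  "grip_force": 8
}}

```text
time: 11.6
position: [0.5897, 0.1862, 0.025]
tool_rot: [0.207, -3.131, 0.003]
ft_force: [-1.2, -0.4, 0.1]
grip_width: 0.435
```

```bash
python3 - <<'E'
from h import *
plan([.592,.185,.026],187.5)
E
```

```text
t 11.6 p [0.5897 0.1862 0.025 ] x [-0.991 -0.131  0.004] z [-0.004 -0.002 -1.   ] F [-1.2 -0.4  0.1] M [ 0.02  0.04 -0.01] g 0.435 q [-0.81  0.47  0.57  1.75 -0.29  1.01  1.58]
ang -172.5 dp [-0.07 -0.05 -0.03] turn 0.01
```

Call:
{"name": "move_arm", "arguments": {
  "dp": [
    [0,0,0],
    [0,0,0],
    [0,0,0],
    [0,0,0],
    [0,0,0]
  ],
  "turn": [0,0,0,0,0],
  "jaw": [-0.4,-0.5,-0.7,-1,-1],
  "grip_force": 8
}}

```text
time: 12.1
position: [0.5919, 0.188, 0.0286]
tool_rot: [-0.209, 3.133, 0.002]
ft_force: [0.0, 1.2, 3.4]
grip_width: 0.157
```

Call:
{"name": "move_arm", "arguments": {
  "dp": [
    [0,0,0],
    [0,0,0],
    [0,0,0]
  ],
  "turn": [0,0,0],
  "jaw": [-1,-1,-1],
  "grip_force": 30
}}

```text
time: 12.4
position: [0.5919, 0.188, 0.0286]
tool_rot: [-0.209, 3.133, 0.002]
ft_force: [-0.5, 1.4, 5.1]
grip_width: 0.158
```

```bash
python3 - <<'E'
from h import *
plan([.592,.185,.026],187.5)
E
```

```text
t 12.4 p [0.5919 0.188  0.0286] x [-0.991 -0.133 -0.002] z [ 0.001  0.001 -1.   ] F [-0.5  1.4  5.1] M [0.22 0.15 0.02] g 0.158 q [-0.81  0.47  0.57  1.75 -0.29  1.01  1.58]
ang -172.4 dp [ 0.01 -0.1   0.09] turn 0.02
```

Call:
{"name": "move_arm", "arguments": {
  "dp": [
    [0,0,-0.5],
    [0,0,-1.5],
    [0,0,-3],
    [0,0,-4.5],
    [0,0,-5.5]
  ],
  "turn": [0,0,0,0,0],
  "jaw": [-1,-1,-1,-1,-1]
}}

```text
time: 12.9
position: [0.5921, 0.1867, 0.1964]
tool_rot: [-0.207, 3.132, 0.001]
ft_force: [0.5, -0.8, -1.3]
grip_width: 0.158
```

```bash
python3 - <<'E'
from h import *
plan([.5578,-.1512,.19],163.8)
E
```

```text
t 12.9 p [0.5921 0.1867 0.1964] x [-0.991 -0.132 -0.003] z [ 0.003  0.001 -1.   ] F [ 0.5 -0.8 -1.3] M [ 0.1  -0.08 -0.04] g 0.158 q [-0.86  0.3   0.63  1.59 -0.18  1.31  1.5 ]
ang -172.4 dp [  2.62 -11.01   0.2 ] turn 4.75
```

Call:
{"name": "move_arm", "arguments": {
  "dp": [
    [0.3,-1.3,0],
    [0.7,-2.7,0],
    [1,-4.1,0],
    [1.3,-5.5,0],
    [1.6,-6.9,0]
  ],
  "turn": [0.6,1.2,1.8,2.4,3],
  "jaw": [-1,-1,-1,-1,-1]
}}

```text
time: 13.4
position: [0.5701, -0.0263, 0.1929]
tool_rot: [-0.206, -3.134, -0.0]
ft_force: [1.0, -0.9, -1.7]
grip_width: 0.159
```

```bash
python3 - <<'E'
from h import *
plan([.5578,-.1512,.17],163.8)
E
```

```text
t 13.4 p [ 0.5701 -0.0263  0.1929] x [-0.991  0.131  0.   ] z [-0.  0. -1.] F [ 1.  -0.9 -1.7] M [ 0.01 -0.02  0.03] g 0.159 q [-0.68  0.21  0.78  1.72 -0.15  1.28  1.57]
ang 172.5 dp [-0.14 -4.18  0.76] turn 1.73
```

Call:
{"name": "move_arm", "arguments": {
  "dp": [
    [0,-1.2,0],
    [-0.1,-2.4,0],
    [-0.1,-3.5,0.3],
    [-0.15,-4.2,0.8],
    [-0.15,-4.2,1.2]
  ],
  "turn": [0.5,1,1.5,1.75,1.75],
  "jaw": [-1,-1,-1,-1,-1]
}}

```text
time: 13.9
position: [0.5576, -0.1547, 0.1565]
tool_rot: [-0.452, -3.109, 0.003]
ft_force: [-0.1, 0.1, -1.6]
grip_width: 0.159
```

Call:
{"name": "move_arm", "arguments": {
  "dp": [
    [0,0,0]
  ],
  "turn": [0],
  "jaw": [-1]
}}

```text
time: 14.0
position: [0.5577, -0.1494, 0.1549]
tool_rot: [-0.442, -3.107, -0.001]
ft_force: [0.5, 0.5, -1.5]
grip_width: 0.156
```

```bash
python3 - <<'E'
from h import *
s,r=st(); p=s["position"]
plan([.5578,-.1512,.1],163.8,False)
si=ctrl.get_image("side"); a,b,c,d=250,180,350,280
D=cv2.resize(si[b:d,a:c],(600,600),interpolation=cv2.INTER_CUBIC)
X=r[:,0];Y=r[:,1]
def dot(P,col):
    u=((proj("side",P)[0]-[a,b]+.5)*6).astype(int); cv2.circle(D,tuple(map(int,u)),2,col,-1)
u0=p-[0,0,.0286]   # lid underside centre
for t in np.linspace(0,2*np.pi,40,endpoint=False): dot(u0+[.038*np.cos(t),.038*np.sin(t),.02],(255,0,0))
for sgn in(1,-1):
    for w in(-.007,.007): dot(u0+sgn*.048*X+w*Y+[0,0,.006],(0,255,0))
m=np.array([.5578,-.1512,.083]);th=np.radians(-16.2)
for t in np.linspace(0,2*np.pi,60,endpoint=False): dot(m+[.0405*np.cos(t),.0405*np.sin(t),0],(255,255,0)); dot(m+[.057*np.cos(t),.057*np.sin(t),0],(255,0,255))
e=np.array([np.cos(th),np.sin(th),0]);n=np.array([-e[1],e[0],0])
for sgn in(1,-1):
    for w in(-.011,.011): dot(m+sgn*.050*e+w*n,(0,255,255))
cv2.imwrite("pics/p1.png",D[:,:,::-1])
E
```

```text
t 14.0 p [ 0.5577 -0.1494  0.1549] x [-0.96   0.279  0.004] z [-0.004  0.001 -1.   ] F [ 0.5  0.5 -1.5] M [0.03 0.07 0.01] g 0.156 q [-0.51  0.28  0.86  1.75 -0.22  1.22  1.69]
ang 163.8 dp [-0.03 -0.06  1.83] turn 0.0
```

View pics/p1.png

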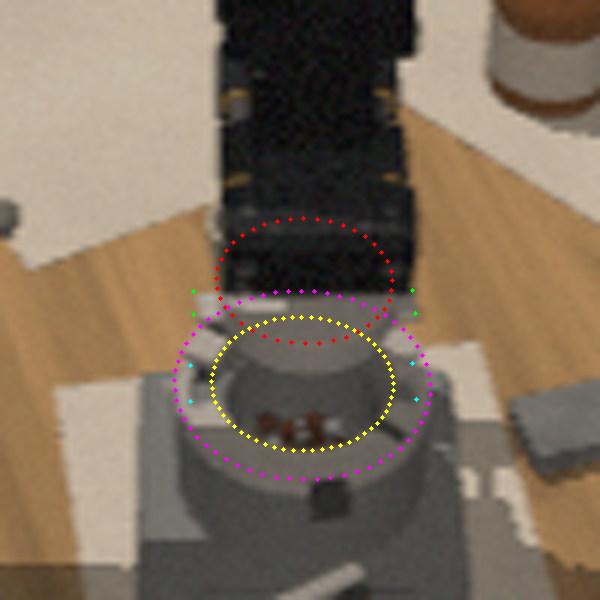

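The side picture shows the lid gripped level, lug tips at crop (197,302) and (415,303), centred on the collar to within 1–3 mm. I descend in steps and watch the force.

Call:
{"name": "move_arm", "arguments": {
  "dp": [
    [-0.03,-0.1,0.5],
    [-0.03,-0.1,1],
    [-0.03,-0.1,1.3],
    [-0.03,-0.1,1.3]
  ],
  "turn": [0,0,0,0],
  "jaw": [-1,-1,-1,-1]
}}

```text
time: 14.45
position: [0.5581, -0.152, 0.1155]
tool_rot: [-0.439, -3.107, 0.0]
ft_force: [0.2, 0.6, -1.7]
grip_width: 0.156
```

```bash
python3 - <<'E'
from h import *
plan([.5578,-.1522,.0986],163.8)
E
```

```text
t 14.45 p [ 0.5581 -0.152   0.1155] x [-0.961  0.277  0.004] z [-0.004  0.    -1.   ] F [ 0.2  0.6 -1.7] M [-0.03 -0.03 -0.02] g 0.156 q [-0.49  0.32  0.84  1.79 -0.26  1.15  1.73]
ang 163.9 dp [ 0.   -0.01  0.56] turn 0.02
```

Call:
{"name": "move_arm", "arguments": {
  "dp": [
    [0,0,0.1],
    [0,0,0.2],
    [0,0,0.3]
  ],
  "turn": [0,0,0],
  "jaw": [-1,-1,-1]
}}

```text
time: 14.75
position: [0.5598, -0.1523, 0.1105]
tool_rot: [0.44, 3.11, 0.003]
ft_force: [-8.6, 5.6, 21.6]
grip_width: 0.16
```

```bash
python3 - <<'E'
from h import *
plan([.5578,-.1522,.0986],163.8)
E
```

```text
t 14.75 p [ 0.5598 -0.1523  0.1105] x [-0.961  0.278  0.   ] z [ 0.     0.002 -1.   ] F [-8.6  5.6 21.6] M [ 0.75  1.87 -0.07] g 0.16 q [-0.48  0.33  0.84  1.79 -0.27  1.14  1.73]
ang 163.9 dp [ 0.07 -0.02  0.4 ] turn 0.02
```

Call:
{"name": "move_arm", "arguments": {
  "dp": [
    [0,0,-0.2],
    [0.08,0.02,-0.2],
    [0.08,0.02,0]
  ],
  "turn": [0,0,0],
  "jaw": [-1,-1,-1]
}}

```text
time: 15.05
position: [0.5577, -0.1514, 0.1094]
tool_rot: [0.441, 3.109, 0.002]
ft_force: [-4.6, 0.0, 1.9]
grip_width: 0.16
```

```bash
python3 - <<'E'
from h import *
plan([.5578,-.1522,.0986],163.8)
E
```

```text
t 15.05 p [ 0.5577 -0.1514  0.1094] x [-0.961  0.278 -0.001] z [ 0.002  0.001 -1.   ] F [-4.6  0.   1.9] M [-0.15  0.24 -0.03] g 0.16 q [-0.49  0.33  0.84  1.8  -0.27  1.13  1.73]
ang 163.9 dp [-0.01 -0.02  0.36] turn 0.01
```

Call:
{"name": "move_arm", "arguments": {
  "dp": [
    [0.05,0,0],
    [0.05,0,0.15],
    [0.05,0,0.25]
  ],
  "turn": [0,0,0],
  "jaw": [-1,-1,-1]
}}

```text
time: 15.35
position: [0.5554, -0.1511, 0.1002]
tool_rot: [-0.441, -3.11, 0.0]
ft_force: [-0.4, -0.4, -1.8]
grip_width: 0.158
```

```bash
python3 - <<'E'
from h import *
plan([.5578,-.1522,.0986],163.8)
E
```

```text
t 15.35 p [ 0.5554 -0.1511  0.1002] x [-0.961  0.278  0.001] z [-0.001  0.    -1.   ] F [-0.4 -0.4 -1.8] M [-0.01  0.03 -0.02] g 0.158 q [-0.48  0.33  0.83  1.81 -0.27  1.12  1.73]
ang 163.9 dp [-0.09 -0.01  0.05] turn 0.01
```

Call:
{"name": "move_arm", "arguments": {
  "dp": [
    [0,0,0.08],
    [0,0,0.15]
  ],
  "turn": [0,0],
  "jaw": [-1,-1]
}}

```text
time: 15.55
position: [0.5562, -0.1515, 0.0982]
tool_rot: [0.441, 3.11, 0.001]
ft_force: [-7.5, 2.2, 23.9]
grip_width: 0.162
```

```bash
python3 - <<'E'
from h import *
plan([.5578,-.1522,.0986],163.8)
E
```

```text
t 15.55 p [ 0.5562 -0.1515  0.0982] x [-0.961  0.278 -0.   ] z [ 0.     0.001 -1.   ] F [-7.5  2.2 23.9] M [0.55 1.86 0.02] g 0.162 q [-0.48  0.34  0.83  1.81 -0.28  1.11  1.74]
ang 163.9 dp [-0.06 -0.01 -0.01] turn 0.01
```

Call:
{"name": "move_arm", "arguments": {
  "dp": [
    [0,0,-0.07],
    [0,0,-0.07],
    [0,0,-0.07],
    [0,0,-0.07]
  ],
  "turn": [0,0,0.5,1],
  "jaw": [-1,-1,-1,-1],
  "grip_force": 45
}}

```text
time: 15.95
position: [0.556, -0.1511, 0.0985]
tool_rot: [0.578, 3.087, 0.0]
ft_force: [0.4, 0.8, 0.0]
grip_width: 0.157
```

```bash
python3 - <<'E'
from h import *
plan([.5578,-.1522,.0986],123.7)
E
```

```text
t 15.95 p [ 0.556  -0.1511  0.0985] x [-0.932  0.362 -0.   ] z [ 0.  0. -1.] F [0.4 0.8 0. ] M [ 0.22 -0.08  0.12] g 0.157 q [-0.49  0.34  0.85  1.81 -0.28  1.11  1.65]
ang 158.8 dp [-0.07 -0.01 -0.  ] turn 7.02
```

Call:
{"name": "move_arm", "arguments": {
  "dp": [
    [0,0,0],
    [0,0,0],
    [0,0,0]
  ],
  "turn": [0.7,1.4,2],
  "jaw": [-1,-1,-1]
}}

```text
time: 16.25
position: [0.5562, -0.1503, 0.0985]
tool_rot: [0.845, 3.026, 0.002]
ft_force: [-0.1, 0.9, 0.7]
grip_width: 0.156
```

```bash
python3 - <<'E'
from h import *
plan([.5578,-.1522,.0986],123.7)
E
```

```text
t 16.25 p [ 0.5562 -0.1503  0.0985] x [-0.855  0.518  0.   ] z [ 0.     0.001 -1.   ] F [-0.1  0.9  0.7] M [ 0.4  -0.05  0.13] g 0.156 q [-0.52  0.35  0.88  1.81 -0.3   1.12  1.49]
ang 148.8 dp [-0.08 -0.03 -0.  ] turn 5.02
```

Call:
{"name": "move_arm", "arguments": {
  "dp": [
    [0,0,0],
    [0,0,0],
    [0,0,0],
    [0,0,0],
    [0,0,0]
  ],
  "turn": [0.8,1.6,2.4,3.2,4],
  "jaw": [-1,-1,-1,-1,-1]
}}

```text
time: 16.75
position: [0.5569, -0.149, 0.0985]
tool_rot: [1.357, 2.833, 0.005]
ft_force: [1.4, 4.3, 0.0]
grip_width: 0.153
```

```bash
python3 - <<'E'
from h import *
plan([.5578,-.1522,.0986],123.7)
E
```

```text
t 16.75 p [ 0.5569 -0.149   0.0985] x [-0.627  0.779  0.001] z [ 0.001  0.003 -1.   ] F [1.4 4.3 0. ] M [ 0.84 -0.43  0.16] g 0.153 q [-0.57  0.37  0.95  1.81 -0.34  1.13  1.17]
ang 128.8 dp [-0.1  -0.04 -0.  ] turn 1.02
```

Call:
{"name": "move_arm", "arguments": {
  "dp": [
    [0,0,0],
    [0,0,0],
    [0,0,0]
  ],
  "turn": [0.5,1,1],
  "jaw": [-1,-1,-1]
}}

```text
time: 17.05
position: [0.5569, -0.149, 0.0985]
tool_rot: [1.475, 2.773, 0.004]
ft_force: [1.6, 4.6, -0.9]
grip_width: 0.154
```

```bash
python3 - <<'E'
from h import *
plan([.5578,-.1522,.0986],123.7)
f=lambda i,a,b,c,d,w,h:cv2.resize(i[b:d,a:c],(w,h),interpolation=cv2.INTER_CUBIC)
si=ctrl.get_image("side"); im=ctrl.get_image("top")
D=np.zeros((600,800,3),np.uint8); D[:,:525]=f(si,265,195,335,275,525,600); D[:300,530:800]=f(im,290,190,362,270,270,300)
cv2.imwrite("pics/r1.png",D[:,:,::-1])
E
```

```text
t 17.05 p [ 0.5569 -0.149   0.0985] x [-0.559  0.829  0.001] z [ 0.001  0.002 -1.   ] F [ 1.6  4.6 -0.9] M [ 0.94 -0.46  0.22] g 0.154 q [-0.59  0.38  0.97  1.81 -0.35  1.13  1.1 ]
ang 124.0 dp [-0.11 -0.04 -0.  ] turn 0.06
```

View pics/r1.png

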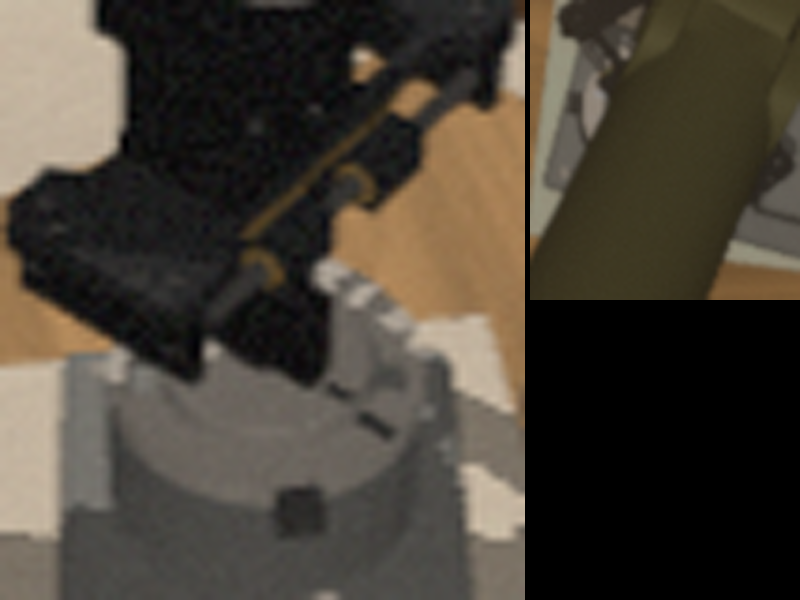

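```bash
python3 - <<'E'
from h import *
s,r=st()
g=lambda *p:np.array(p,float)/7.5+[265,195]-.43
L=back("side",g((330,384),(348,397)),.090)[:,:2];Rb=back("side",g((361,416),(394,436)),.085)[:,:2]
for c in([.5569,-.149],[.5578,-.152],[.5578,-.154]):
    for n,P in(("lid mark",L),("rib",Rb)):
        d=P-c; print(c,n,np.round(np.hypot(*d.T),4),np.round(np.degrees(np.arctan2(d[:,1],d[:,0])),1))
E
```

```text
t 17.15 p [ 0.5565 -0.1495  0.0985] x [-0.559  0.829  0.001] z [ 0.001  0.002 -1.   ] F [ 1.3  3.8 -0.1] M [ 1.05 -0.49  0.14] g 0.154 q [-0.59  0.38  0.97  1.81 -0.35  1.13  1.1 ]
[0.5569, -0.149] lid mark [0.0295 0.038 ] [-53.1 -55.2]
[0.5569, -0.149] rib [0.0444 0.0589] [-56.  -56.3]
[0.5578, -0.152] lid mark [0.0265 0.0351] [-50.8 -53.6]
[0.5578, -0.152] rib [0.0414 0.0559] [-54.8 -55.4]
[0.5578, -0.154] lid mark [0.025  0.0335] [-47.9 -51.6]
[0.5578, -0.154] rib [0.0398 0.0543] [-53.1 -54.2]
```

The lid's line sits at about -54°, the rib at about -55.5° and the tool at -56°, so I add a last 1.5°.

Call:
{"name": "move_arm", "arguments": {
  "dp": [
    [0,0,0],
    [0,0,0],
    [0,0,0],
    [0,0,0],
    [0,0,0]
  ],
  "turn": [0.3,0.3,0.3,0.3,0.3],
  "jaw": [-1,-1,-1,-1,-1]
}}

```text
time: 17.65
position: [0.5563, -0.1501, 0.0985]
tool_rot: [1.514, 2.752, 0.003]
ft_force: [2.8, 4.6, -0.9]
grip_width: 0.155
```

```bash
python3 - <<'E'
from h import *
st()
f=lambda i,a,b,c,d,w,h:cv2.resize(i[b:d,a:c],(w,h),interpolation=cv2.INTER_CUBIC)
cv2.imwrite("pics/r2.png",f(ctrl.get_image("side"),290,235,330,265,800,600)[:,:,::-1])
E
```

```text
t 17.65 p [ 0.5563 -0.1501  0.0985] x [-0.535  0.845  0.001] z [ 0.001  0.002 -1.   ] F [ 2.8  4.6 -0.9] M [ 1.21 -0.67  0.07] g 0.155 q [-0.59  0.38  0.98  1.82 -0.35  1.13  1.07]
```

View pics/r2.png

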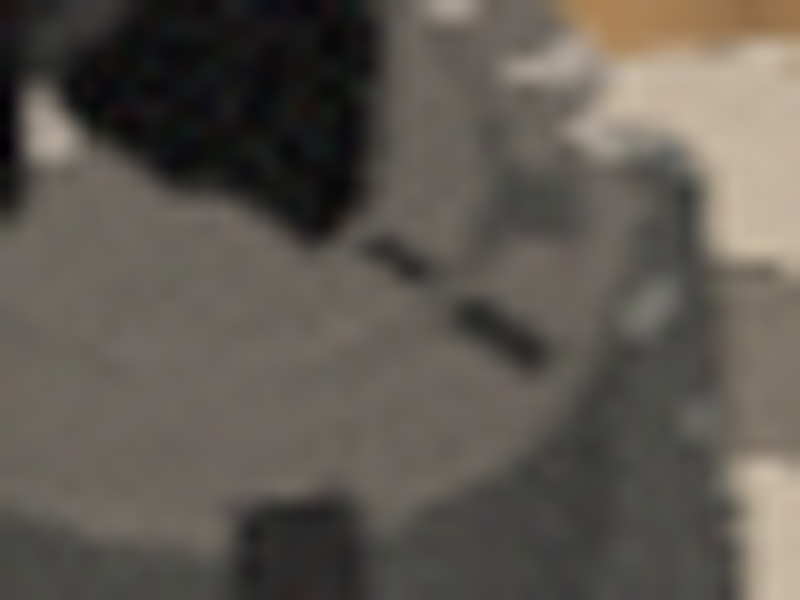

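```bash
python3 - <<'E'
from h import *
mz=[]
for i in range(6): ctrl.get_image("side"); s=ctrl.get_state(); mz.append(round(s["torque"][2],2))
print(mz,s["position"],s["grip_width"])
g=lambda *p:np.array(p,float)/20+[290,235]-.475
L=back("side",g((365,245),(425,275)),.090)[:,:2];Rb=back("side",g((460,312),(543,360)),.085)[:,:2]
for c in([.5563,-.150],[.5578,-.152]):
    for n,P in(("lid mark",L),("rib",Rb)):
        d=P-c; print(c,n,np.round(np.hypot(*d.T),4),np.round(np.degrees(np.arctan2(d[:,1],d[:,0])),1))
E
```

```text
[np.float64(0.11), np.float64(0.15), np.float64(0.11), np.float64(0.17), np.float64(0.12), np.float64(0.14)] [ 0.55630915 -0.15005765  0.09849804] 0.16139274253548658
[0.5563, -0.15] lid mark [0.0295 0.0388] [-59.2 -57.4]
[0.5563, -0.15] rib [0.0437 0.0572] [-55.4 -55.4]
[0.5578, -0.152] lid mark [0.027  0.0363] [-59.7 -57.7]
[0.5578, -0.152] rib [0.0412 0.0547] [-55.5 -55.6]
```

Call:
{"name": "move_arm", "arguments": {
  "dp": [
    [0,0,0],
    [0,0,0],
    [0,0,0],
    [0,0,0],
    [0,0,0]
  ],
  "turn": [-0.2,-0.2,-0.2,-0.2,-0.2],
  "jaw": [-1,-1,-1,-1,-1]
}}

```text
time: 18.5
position: [0.5563, -0.1502, 0.0985]
tool_rot: [1.49, 2.765, 0.003]
ft_force: [2.9, 4.6, -0.9]
grip_width: 0.161
```

```bash
python3 - <<'E'
from h import *
mz=[]
for i in range(6): ctrl.get_image("side"); s=ctrl.get_state(); mz.append(round(float(s["torque"][2]),2))
print(mz); plan([.5563,-.15,.0985],None)
print(ctrl.close_job())
E
```

```text
[0.2, 0.12, 0.15, 0.09, 0.15, 0.18]
t 18.8 p [ 0.5563 -0.1501  0.0985] x [-0.55   0.835  0.001] z [ 0.001  0.001 -1.   ] F [ 2.1  4.9 -1.4] M [ 1.19 -0.7   0.18] g 0.159 q [-0.59  0.38  0.97  1.82 -0.35  1.13  1.09]
ang 123.4 dp [0. 0. 0.] turn 0
the job is handed in; nothing more can be done
None
```

I wound the key fully, seated the lid in the pot's collar and twisted it clockwise to the run mark. The job was handed in at 18.8 s with the lid still gripped at 45 N.

- **Key:** I turned it clockwise about 130° in a single grasp. It hit a firm stop, the torque rising from about 0.12 to 0.77 N m, and a later picture showed the wing still there. One grasp was enough, although the task expected more than one.
- **Lid:** It first landed on the collar's rim (about 22 N). I lifted it, shifted it 2–4 mm and it dropped in, seated at the expected height (70 mm above the table, within about 0.5 mm).
- **Run mark:** I turned the lid about 40°. The last torque readings averaged 0.15 N m, the spring's value at run, and I felt no lock click.
- **Disagreement:** The two pictures put the lid's line about 2° short of the rib, then, after a further 1.5° turn, 2–4° past it. I split the difference by turning back 1°, and did not picture it again after that. The tool ended at -56.6° against about -55.5° for the rib.
- **Other things:** I never touched the bystanders or look-alikes, but I did not check their positions at the end.

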